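Unhook the rinse basket and seat it in the cleaner

ROBOT

A 7-joint arm with a two-finger parallel gripper is mounted at the origin on the work surface. World frame = base frame: x ahead of the robot, y to its left, z up, the work surface at z = 0. Lengths are in m, angles in rad, forces in N, time in s.
With the tool pointing down it reaches from about 0.425 to 1.025 m from the base axis. Payload 3.6 kg.
Tool frame: the origin (TCP) lies on the centre line of the jaws, within the pads' length; the fingertips stand 22 mm ahead of it and the grasp point (between the pads) lies 3 mm ahead of it; z points along the fingers, y is the line along which they close (so a half turn about z gives the same grasp; the last joint's range is limited). The gripper opens to 85 mm and grips with 20 to 120 N. Pads are 22 mm wide; open, the fingers measure 114 mm over their backs; the gripper's body (76 mm by 85 mm) begins 54 mm behind the grasp point. The pads swing forward as they close: fully open they stand 13 mm farther back than shut.
Start: joints at [1.165, 0.591, 0.048, 1.609, -0.033, 0.943, -0.034], TCP at [0.222, -0.69, 0.253] pointing down, gripper open.
Joint ranges: [-2.69, 2.69], [-0.47, 2.24], [-1.27, 1.36], [0.19, 2.51], [-1.53, 4.68], [0.08, 2.07], [-3.09, 3.09]. Speed limits (rad/s): [2.57, 2.57, 3.14, 3.14, 3.14, 3.14, 3.14].

INTERFACE

Orientations are given as a unit quaternion [w, x, y, z].
In Python, from workcell import * gives the robot as it stands.
- The arm moves only by the tool move_arm, never from a script. Its argument "deltas" is a list of rows, each an object of numbers: "fingers": the opening in per cent of the stroke, from 0 (shut) to 100 (fully open); "dx", "dy", "dz": the shift along the tool's x, y, z in m; "ax", "ay", "az": the turn, a rotation vector about the tool's x, y, z in rad. In form: [{"fingers": .., "dx": .., "dy": .., "dz": .., "ax": .., "ay": .., "az": ..}, ...]. A call has 1 to 20 rows; each row is the pose to reach, as a shift and turn from the pose commanded when the call began, along the tool's axes at that moment; what a row does not reach only later rows make up. A row lasts 1/8 s, in which the tool goes at most 62.5 mm and 10.7 degrees, less where a joint would pass 70% of its speed; a pose out of reach is approached as far as the arm can. A call with a gripper value outside its range is refused whole. The fingers move at their own pace and stop on an object; "squeeze" is the grip in N (left out, the last holds). Time passes only in rows, so rows that repeat a pose let the fingers close. It gives the time, the measured TCP pose, the force, the opening and the grip force at its end, in the units of the state.
- sense(): the state, without advancing time (a new reading comes with each control period).
- capture(name): name is "scene" or "top" or "wrist"; returns a dict with "image" (420x560x3 uint8, red, green, blue), "fov_y" (degrees; the focal length in pixels is half the picture's height over the tangent of half this angle, whatever the lens; pixels are square), "cx", "cy" (the principal point, pixels), "view" (4x4, takes a point from world to camera coordinates). Camera axes: x right, y down, z forward; pixel columns grow to the right and rows downward; lengths in m; the calibration is good to about 2 mm. The wrist camera is an equidistant fisheye: a pixel r from the principal point sees the ray r / f radians off the axis. A picture is of the moment at which its call begins. There is no depth.
- hand_in(): hands the job in; it is judged then, once.
The state is a dict: "time_s": time; "joint_pos": joint angles; "dq": joint speeds; "effort": joint torques, N m; "eef_pos": TCP position; "eef_rot": TCP orientation; "wrist_force": force on the tool from outside, world axes, zero at the start; "ft_torque": the same for the moment, N m; "width": opening from 0.0 (shut) to 1.0 (fully open); "grip_force": force on a finger pad.
Only numpy, scipy, OpenCV 4.12 (cv2) and the standard library are available. Lean on these libraries where they do the work, as an engineer would, in place of code of your own. Each camera call takes 0.05 s, during which the arm holds its last target. There are 200 camera calls.

TASK

Take the rinse basket off its deep hook by the blue handle: ease it up in light contact until it just passes the tip of the orange nose, then draw it off, and set it fully home and level in the well of the ultrasonic cleaner, either way round, and let go. Do not force it against the hook, do not drop or ram it into the cleaner, keep it upright, and leave everything else on the bench where it is.

Things in the scene. Friction and masses are not known exactly. Their poses are not given: they have to be found in the camera images.
- basket: Steel rinse basket with clipped-in boards, 0.25 to 0.5 kg, hanging on the hook. Origin: centre of its underside; z up; +x towards its back plate. Basin 130 (x) x 80 (y) x 45 mm. A blue handle bar spans it in y. The back plate, 4 mm thick (x = 61 to 65 mm), 145 mm tall, has a closed hanging slot, 18 mm wide, 51 mm tall (heights 80 to 131 mm).
- handle (a point): Centre of the basket's blue handle bar, 119 mm over the basket's origin. Flat bar: 12 mm thick (x), 80 mm long (y), 22 mm tall, on posts at y = +-35 mm. Grip it across its thickness from above; keep the fingers' opening under 55 mm there, as the hook's nose is about 50 mm behind the bar. Axes as the basket's.
- eye_top (a point): Middle of the top edge of the slot in the basket's back plate, by which it hangs: 131 mm over the basket's origin, 63 mm behind the handle in +x. The slot's bottom edge is 51 mm lower. Axes as the basket's.
- stand: Hook stand, fixed: aluminium post 30 x 30 mm, 220 mm tall, base plate 120 x 120 mm. Origin at bench level under the post's front face; z up; the hook points along -x and the basket leaves it along -x. A rubber bumper on the post steadies the basket's back. The hook bends if forced: keep below 25 N on it.
- hook_seat (a point): Top of the hook's short steel arm (10 mm wide, 6 mm tall) where the basket hangs, 9 mm in front of the post's face, 200 mm over the bench. Axes as the stand's.
- hook_end (a point): End of the hook's arm, at the height of its top, 17 mm in front of the post. Here sits the nose, an orange upright plate, 12 mm wide, 6 mm thick, 46 mm tall, round-ended, clamped at a height that varies and is NOT measured: its top 16 to 40 mm above this point. The 51 mm slot passes it with 5 mm in all to spare: feel for the tip, drawing lightly along -x while rising. Axes as the stand's.
- cleaner: White bench-top ultrasonic cleaner, fixed, empty: 200 (x) x 150 (y) x 85 mm, blue front panel at -x. Origin: centre of its underside. In its top a straight rectangular well, 134 (x) x 84 (y) mm and 50 mm deep, chamfered by 3 mm at the mouth, takes the basket either way round.
- well (a point): Centre of the floor of the cleaner's well, 35 mm over the bench; the seated basket's origin lies here. Axes as the cleaner's.
- spool: Bystander: blue solder reel, 56 mm diameter, 50 mm tall, standing.
- adapter: Bystander: black power adapter, 75 x 45 x 30 mm.
- meter: Bystander: yellow hand meter lying flat, 160 x 80 x 41 mm.
- flux: Bystander: white bottle with red cap, 40 mm diameter, 110 mm tall.
- driver: Bystander: screwdriver lying on the bench.
- parts_tray: Bystander: grey divided parts tray, 100 x 140 x 30 mm.
- pen_cup: Bystander: black pen cup, 70 mm wide, 90 mm tall.
There are look-alikes about, which are no part of the job. Leave any red look-alike of the basket alone.

How it is judged:
On the way:
1. the basket is off the hook: its slot is in front of the nose and it no longer touches the stand (x of eye_top in the frame of hook_seat below -0.03 m and contact force between basket and stand below 0.1 N), for 0.1 s.
At the end, for the whole second after the job is handed in: The basket stands in the cleaner's well on its floor (within 4 mm in height, 6 mm sideways of the well's centre), level within 3 degrees, at rest and released (horizontal distance between basket and well below 0.006 m and z of basket in the frame of well below 0.004 m and angle between basket's own z axis and vertical below 0.05 rad and linear speed of basket below 0.02 m/s and contact force between the fingers and basket below 0.1 N); the robot touches nothing.
It fails at once if the basket is forced against the hook stand (over 25 N) (contact force between basket and stand above 25 N).
It fails at once if the robot bumps the hook stand (over 25 N) (contact force between any of the fingers, the arm and stand above 25 N).
It fails at once if the basket is dropped or rammed into the cleaner (over 40 N) (contact force between basket and cleaner above 40 N).
It fails at once if the basket is tipped by more than about 30 degrees (angle between basket's own z axis and vertical above 0.52 rad).
It fails at once if a bystander is moved by more than 20 mm (distance of any of spool, adapter, meter, flux, driver, parts_tray, pen_cup from where it was at the start of the episode above 0.02 m).
It also fails if it takes over 72 s, if anything falls off the work surface, if the arm or the gripper's body presses on something with over 40 N, if the wrist force passes 120 N, or if a joint passes its speed limit or range.

## Working session

There is one attempt and no reset: what is moved stays moved. The work goes in short steps, Python scripts to look and compute and a tool call to move; the robot and the scene stay as the last step left them, time stands still between calls to the robot, and variables do not carry over. Pictures are saved under pics/ and viewed, at most 10 in all, crops included, and the job is handed in when it is done.

Besides the shell and the picture viewer there is one more tool, called after "Emit:" by a JSON object that holds its "name" and its "arguments", one argument or row to a line. move_arm: Moves the arm, as the interface text tells. Its arguments: {"type":"object","properties":{"deltas":{"type":"array","items":{"type":"object","properties":{"fingers":{"type":"number"},"dx":{"type":"number"},"dy":{"type":"number"},"dz":{"type":"number"},"ax":{"type":"number"},"ay":{"type":"number"},"az":{"type":"number"}}}},"squeeze":{"type":"number"}},"required":["deltas"]}

```bash
mkdir -p pics; cat > h.py <<'E'
from workcell import *
import numpy as np, cv2
def save(c,n): cv2.imwrite('pics/'+n, c['image'][:,:,::-1])
def foc(c): return c['image'].shape[0]/2/np.tan(np.radians(c['fov_y'])/2)
def ray(c,u,v,fish=False):
    f=foc(c); x=(u-c['cx'])/f; y=(v-c['cy'])/f
    if fish:
        r=np.hypot(x,y); s=np.sin(r)/r if r>1e-9 else 1; d=np.array([x*s,y*s,np.cos(r)])
    else: d=np.array([x,y,1.])
    V=np.array(c['view']); R=V[:3,:3]; o=-R.T@V[:3,3]; d=R.T@d
    return o,d/np.linalg.norm(d)
def onz(c,u,v,z,fish=False):
    o,d=ray(c,u,v,fish); return o+d*(z-o[2])/d[2]
def tri(a,b):
    (o1,d1),(o2,d2)=a,b
    t=np.linalg.lstsq(np.stack([d1,-d2],1),o2-o1,rcond=None)[0]
    p,q=o1+t[0]*d1,o2+t[1]*d2; return (p+q)/2,np.linalg.norm(p-q)
def proj(c,p,fish=False):
    V=np.array(c['view']); q=V[:3,:3]@np.array(p)+V[:3,3]; f=foc(c)
    if fish:
        r=np.hypot(q[0],q[1]); k=np.arctan2(r,q[2])/r
        return c['cx']+f*q[0]*k, c['cy']+f*q[1]*k
    return c['cx']+f*q[0]/q[2], c['cy']+f*q[1]/q[2]
E
python3 - <<'E'
from h import *
a=capture('scene');b=capture('top')
save(a,'s0.png');save(b,'t0.png')
import pickle;pickle.dump((a,b),open('c0.pkl','wb'))
for c in (a,b):
    o,_=ray(c,0,0);print(o,foc(c),c['cx'],c['cy'])
s=sense();print(s['eef_pos'],s['eef_rot'],s['wrist_force'],s['time_s'])
E
```

```text
[ 1.13644977 -0.51033564  0.72271817] 400.09920926946063 281.09335636390847 210.06807149783762
[ 0.37877984 -0.06759947  1.14696031] 412.4325010126129 271.8322329961293 213.71692431912172
[ 0.22221859 -0.68935757  0.25222998] [-1.01790216e-03  9.87866623e-01  1.55301179e-01 -2.06022465e-04] [-0.18584746  1.44716411 -0.01864565] 0.1
```

View pics/s0.png

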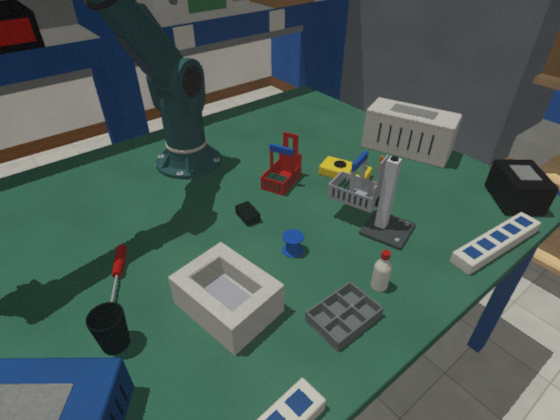

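View pics/t0.png

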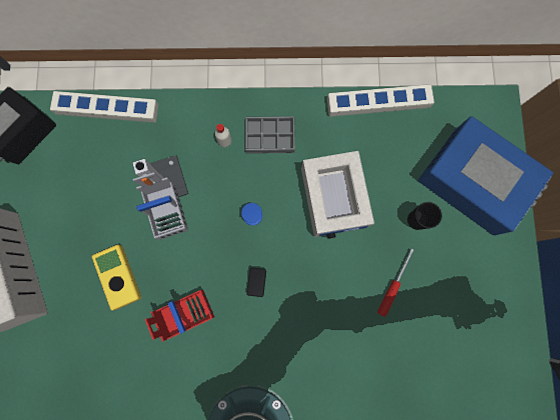

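Candidates for the basket are the steel one with a blue handle on the hook (top 158,203; scene 360,160) and the red look-alike (top 180,315; scene 283,155). I choose the steel one. The cleaner is the white box at top (337,193); the other boxed objects at the edges are scenery. Next I crop close and measure.

```bash
python3 - <<'E'
from h import *
import pickle
a,b=pickle.load(open('c0.pkl','rb'))
t=b['image'][145:245,125:200];s=a['image'][140:250,320:420]; t2=b['image'][140:245,290:385]
R=lambda i:cv2.resize(i,None,fx=4 if i is not s else 4,fy=4,interpolation=cv2.INTER_CUBIC)
L=[cv2.copyMakeBorder(R(i)[:440],0,max(0,440-R(i).shape[0]),0,0,cv2.BORDER_CONSTANT) for i in (t,s)]
o=np.hstack(L);print(o.shape);cv2.imwrite('pics/crop.png',o[:,:,::-1])
cv2.imwrite('pics/cl.png',cv2.resize(t2,None,fx=5,fy=5,interpolation=cv2.INTER_CUBIC)[:,:,::-1])
def blue(im,r):
    h=cv2.cvtColor(im,cv2.COLOR_RGB2HSV);m=cv2.inRange(h,(105,150,60),(125,255,255));k=np.zeros_like(m);x0,x1,y0,y1=r;k[y0:y1,x0:x1]=m[y0:y1,x0:x1];return k
for c,r in((b,(125,190,180,225)),(a,(345,375,145,175))):
    m=blue(c['image'],r);p=cv2.findNonZero(m);print(len(p),cv2.minAreaRect(p),cv2.boxPoints(cv2.minAreaRect(p)).round(1).tolist())
    M=cv2.moments(m);print(M['m10']/M['m00'],M['m01']/M['m00'])
for n,(u,v,z) in dict(post=(140,166,.22)).items(): print(n,onz(b,u,v,z))
E
```

```text
(440, 700, 3)
208 ((153.38917541503906, 203.26487731933594), (6.175803184509277, 34.84918212890625), 72.89727020263672) [[135.8000030517578, 205.39999389648438], [169.10000610351562, 195.1999969482422], [171.0, 201.10000610351562], [137.60000610351562, 211.3000030517578]]
153.33173076923077 203.34615384615384
123 ((359.25, 160.24998474121094), (6.363960266113281, 22.62741470336914), 45.0) [[349.0, 166.0], [365.0, 150.0], [369.5, 154.5], [353.5, 170.5]]
359.1463414634146 159.8780487804878
post [0.64969544 0.24255547 0.22      ]
```

View pics/crop.png

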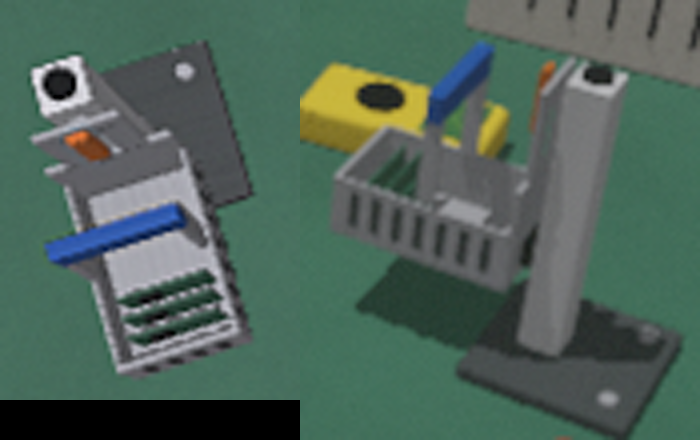

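View pics/cl.png

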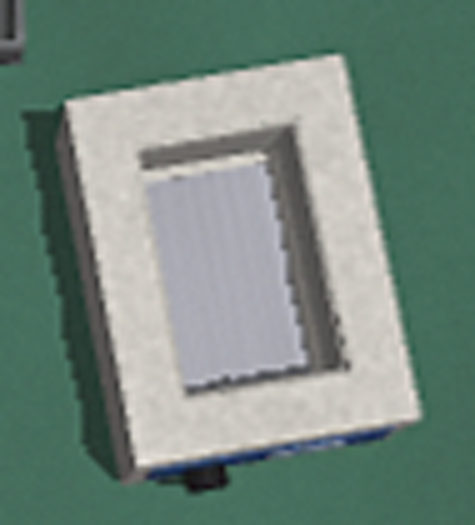

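The crop confirms the choice: steel basin, blue bar at top (153,203), orange nose through the slot at top (146,182), and the back plate towards the post. The second crop shows the cleaner's top corners at crop (67,100), (343,55), (420,415) and (130,480), with the blue panel facing the robot.

```bash
python3 - <<'E'
from h import *
import pickle
a,b=pickle.load(open('c0.pkl','rb'))
p,e=tri(ray(a,359.15,159.9),ray(b,153.33,203.35));print('handle tri',p,e)
L=onz(b,136.7,208.3,.19);Rr=onz(b,170,198.2,.19);print('bar ends',L,Rr,np.linalg.norm(L-Rr),'mid',(L+Rr)/2)
d=(L-Rr)[:2];print('yaw basket(y axis)',np.arctan2(d[1],d[0])-np.pi/2)
# cleaner top by white mask
im=b['image'];h=cv2.cvtColor(im,cv2.COLOR_RGB2HSV)
m=cv2.inRange(h,(0,0,175),(180,40,255));k=np.zeros_like(m);k[140:245,290:385]=m[140:245,290:385]
cs,_=cv2.findContours(k,cv2.RETR_CCOMP,cv2.CHAIN_APPROX_NONE)
c=max(cs,key=cv2.contourArea);r=cv2.minAreaRect(c);print(r)
q=np.array([onz(b,u,v,.085) for u,v in cv2.boxPoints(r)]);print(q.round(4),q.mean(0),[np.linalg.norm(q[i]-q[i-1]).round(4) for i in range(4)])
cr=np.array([(67,100),(343,55),(420,415),(130,480)])/5+[290,140]-.4
q=np.array([onz(b,u,v,.085) for u,v in cr]);print('hand',q.round(4),q.mean(0),[np.linalg.norm(q[i]-q[i-1]).round(4) for i in range(4)])
ax=(q[0]+q[1]-q[2]-q[3]);print('yaw cl',np.arctan2(ax[1],ax[0]))
cr=np.array([(140,150),(297,122),(350,368),(185,395)])/5+[290,140]-.4
q=np.array([onz(b,u,v,.085) for u,v in cr]);print('well',q.round(4),q.mean(0),[np.linalg.norm(q[i]-q[i-1]).round(4) for i in range(4)])
# stand base plate corners (crop /4)
for u,v in((207,42),(250,195)): print('base',onz(b,u/4+125-.4,v/4+145-.4,.008))
w=[onz(b,u/4+125-.4,v/4+145-.4,.22) for u,v in((32,68),(82,55),(92,100),(42,117))];print(np.round(w,4))
print('nose',onz(b,85/4+125-.4,140/4+145-.4,.22))
# free path: other objects roughly
for n,u,v,z in(('spool',252,213,.05),('flux',221,129,.11),('tray',270,134,.03),('cup',425,215,.09),('adapter',257,281,.03),('meter',115,277,.04),('red',180,315,.1)): print(n,onz(b,u,v,z).round(3))
from scipy.spatial.transform import Rotation as Ro
s=sense();w,x,y,z=s['eef_rot'];print(Ro.from_quat([x,y,z,w]).as_matrix().round(4))
E
```

```text
handle tri [0.5660591  0.2164083  0.18875567] 0.0024901193709435084
bar ends [0.55517531 0.25597552 0.19      ] [0.57864906 0.17792958 0.19      ] 0.0814996096643031 mid [0.56691219 0.21695255 0.19      ]
yaw basket(y axis) 0.29216157841706036
((338.07470703125, 191.46942138671875), (75.18533325195312, 56.97489547729492), 79.04593658447266)
[[ 0.7007 -0.1471  0.085 ]
 [ 0.7289 -0.2975  0.085 ]
 [ 0.529  -0.3256  0.085 ]
 [ 0.5023 -0.1797  0.085 ]] [ 0.61523359 -0.23746757  0.085     ] [np.float64(0.201), np.float64(0.153), np.float64(0.2019), np.float64(0.1484)]
hand [[ 0.7017 -0.1473  0.085 ]
 [ 0.7249 -0.2954  0.085 ]
 [ 0.53   -0.3267  0.085 ]
 [ 0.4976 -0.1753  0.085 ]] [ 0.61355848 -0.23616702  0.085     ] [np.float64(0.206), np.float64(0.15), np.float64(0.1974), np.float64(0.1549)]
yaw cl 0.14759247486528732
well [[ 0.6737 -0.1854  0.085 ]
 [ 0.6881 -0.2693  0.085 ]
 [ 0.5551 -0.2915  0.085 ]
 [ 0.5418 -0.2051  0.085 ]] [ 0.61469037 -0.23783885  0.085     ] [np.float64(0.1334), np.float64(0.0852), np.float64(0.1349), np.float64(0.0874)]
base [0.74281571 0.21025448 0.008     ]
base [0.6301134  0.17664185 0.008     ]
[[0.6605 0.2603 0.22  ]
 [0.668  0.2314 0.22  ]
 [0.6408 0.2245 0.22  ]
 [0.631  0.2531 0.22  ]]
nose [0.6169649  0.22758776 0.22      ]
spool [ 0.565 -0.009  0.05 ]
flux [0.78  0.069 0.11 ]
tray [ 0.795 -0.059  0.03 ]
cup [ 0.548 -0.459  0.09 ]
adapter [ 0.384 -0.021  0.03 ]
meter [0.398 0.356 0.04 ]
red [0.302 0.167 0.1  ]
[[ 9.518e-01  3.068e-01 -7.000e-04]
 [ 3.068e-01 -9.518e-01  1.900e-03]
 [-1.000e-04 -2.100e-03 -1.000e+00]]
```

Emit:
{"name": "move_arm", "arguments": {
  "deltas": [
    {"dz": -0.05, "fingers": 45},
    {"dx": 0.05, "dy": -0.035, "dz": -0.098, "az": -0.15},
    {"dx": 0.1, "dy": -0.075, "dz": -0.098, "az": -0.3},
    {"dx": 0.15, "dy": -0.11, "dz": -0.098, "az": -0.45},
    {"dx": 0.2, "dy": -0.15, "dz": -0.098, "az": -0.6},
    {"dx": 0.25, "dy": -0.19, "dz": -0.098, "az": -0.75},
    {"dx": 0.3, "dy": -0.23, "dz": -0.098, "az": -0.9},
    {"dx": 0.34, "dy": -0.27, "dz": -0.098, "az": -1.0},
    {"dx": 0.37, "dy": -0.31, "dz": -0.098, "az": -1.1},
    {"dx": 0.4, "dy": -0.35, "dz": -0.098, "az": -1.2},
    {"dx": 0.425, "dy": -0.4, "dz": -0.098, "az": -1.3},
    {"dx": 0.45, "dy": -0.445, "dz": -0.098, "az": -1.4},
    {"dx": 0.475, "dy": -0.49, "dz": -0.098, "az": -1.5},
    {"dx": 0.5, "dy": -0.535, "dz": -0.098, "az": -1.55},
    {"dx": 0.525, "dy": -0.58, "dz": -0.098, "az": -1.55},
    {"dx": 0.55, "dy": -0.625, "dz": -0.098, "az": -1.55},
    {"dx": 0.57, "dy": -0.67, "dz": -0.09, "az": -1.55},
    {"dx": 0.59, "dy": -0.715, "dz": -0.085, "az": -1.55},
    {"dx": 0.606, "dy": -0.757, "dz": -0.08, "az": -1.55},
    {"dx": 0.606, "dy": -0.757, "dz": -0.08, "az": -1.55}
  ]
}}

```text
schema error: expected keys fingers, dx, dy, dz, ax, ay, az
```

```bash
python3 - <<'E'
from h import *
c=capture('wrist');save(c,'w1.png')
import pickle;pickle.dump(c,open('w1.pkl','wb'))
s=sense();w,x,y,z=s['eef_rot']
from scipy.spatial.transform import Rotation as Ro
print(s['eef_pos'],Ro.from_quat([x,y,z,w]).as_matrix().round(4).tolist(),s['joint_pos'],s['wrist_force'],foc(c))
h=cv2.cvtColor(c['image'],cv2.COLOR_RGB2HSV);m=cv2.inRange(h,(105,150,60),(125,255,255))
n,l,st,ce=cv2.connectedComponentsWithStats(m)
for i in range(1,n):
  if st[i,4]>100:
    p=cv2.findNonZero((l==i).astype(np.uint8)); print(st[i],ce[i],cv2.boxPoints(cv2.minAreaRect(p)).tolist())
    print(proj(c,[.5665,.2167,.199],True))
E
```

```text
[ 0.2222446 -0.6894721  0.2523883] [[0.9518, 0.3068, -0.0006], [0.3068, -0.9518, 0.0016], [-0.0001, -0.0018, -1.0]] [ 1.16549806  0.59194188  0.04831303  1.60950389 -0.03331738  0.94271136
 -0.03369194] [0.2384781  0.12593373 0.65105566] 325.19226210127806
[  389    96   171   324 34255] [495.37547803 237.34249015] [[389.0, 96.0], [559.0, 96.0], [559.0, 419.0], [389.0, 419.0]]
(np.float64(-131.3071583714874), np.float64(-90.80668172616754))
[368 308  17  43 131] [376.19847328 330.14503817] [[366.6424865722656, 309.1990966796875], [370.1266784667969, 307.95477294921875], [384.7873229980469, 349.0045166015625], [381.3031311035156, 350.24884033203125]]
(np.float64(-131.3071583714874), np.float64(-90.80668172616754))
[ 322  320   48   61 1559] [348.44900577 352.7979474 ] [[321.7696838378906, 365.8733215332031], [348.2456970214844, 317.7351379394531], [384.6372375488281, 337.7505187988281], [358.1612243652344, 385.8887023925781]]
(np.float64(-131.3071583714874), np.float64(-90.80668172616754))
[   0  335   44   85 1754] [ 14.01197263 371.45610034] [[-2.5717584698381913e-15, 335.0], [43.0, 335.0], [43.0, 419.0], [0.0, 419.0]]
(np.float64(-131.3071583714874), np.float64(-90.80668172616754))
[ 404  375   51   45 1472] [430.51358696 401.09850543] [[404.0, 375.0], [454.0, 375.0], [454.0, 419.0], [404.0, 419.0]]
(np.float64(-131.3071583714874), np.float64(-90.80668172616754))
```

View pics/w1.png

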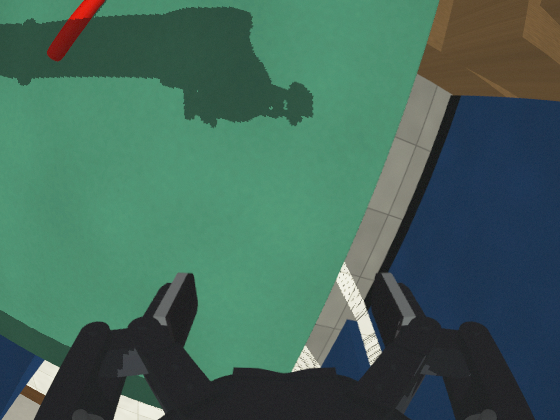

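The move was refused because every row needs all keys. The picture is only the start pose: the gripper over empty bench.

Emit:
{"name": "move_arm", "arguments": {
  "deltas": [
    {"dx": 0, "dy": 0, "dz": -0.05, "ax": 0, "ay": 0, "az": 0, "fingers": 45},
    {"dx": 0.05, "dy": -0.035, "dz": -0.098, "ax": 0, "ay": 0, "az": -0.15, "fingers": 45},
    {"dx": 0.1, "dy": -0.075, "dz": -0.098, "ax": 0, "ay": 0, "az": -0.3, "fingers": 45},
    {"dx": 0.15, "dy": -0.11, "dz": -0.098, "ax": 0, "ay": 0, "az": -0.45, "fingers": 45},
    {"dx": 0.2, "dy": -0.15, "dz": -0.098, "ax": 0, "ay": 0, "az": -0.6, "fingers": 45},
    {"dx": 0.25, "dy": -0.19, "dz": -0.098, "ax": 0, "ay": 0, "az": -0.75, "fingers": 45},
    {"dx": 0.3, "dy": -0.23, "dz": -0.098, "ax": 0, "ay": 0, "az": -0.9, "fingers": 45},
    {"dx": 0.34, "dy": -0.27, "dz": -0.098, "ax": 0, "ay": 0, "az": -1.0, "fingers": 45},
    {"dx": 0.37, "dy": -0.31, "dz": -0.098, "ax": 0, "ay": 0, "az": -1.1, "fingers": 45},
    {"dx": 0.4, "dy": -0.35, "dz": -0.098, "ax": 0, "ay": 0, "az": -1.2, "fingers": 45},
    {"dx": 0.425, "dy": -0.4, "dz": -0.098, "ax": 0, "ay": 0, "az": -1.3, "fingers": 45},
    {"dx": 0.45, "dy": -0.445, "dz": -0.098, "ax": 0, "ay": 0, "az": -1.4, "fingers": 45},
    {"dx": 0.475, "dy": -0.49, "dz": -0.098, "ax": 0, "ay": 0, "az": -1.5, "fingers": 45},
    {"dx": 0.5, "dy": -0.535, "dz": -0.098, "ax": 0, "ay": 0, "az": -1.55, "fingers": 45},
    {"dx": 0.525, "dy": -0.58, "dz": -0.098, "ax": 0, "ay": 0, "az": -1.55, "fingers": 45},
    {"dx": 0.55, "dy": -0.625, "dz": -0.098, "ax": 0, "ay": 0, "az": -1.55, "fingers": 45},
    {"dx": 0.57, "dy": -0.67, "dz": -0.09, "ax": 0, "ay": 0, "az": -1.55, "fingers": 45},
    {"dx": 0.59, "dy": -0.715, "dz": -0.085, "ax": 0, "ay": 0, "az": -1.55, "fingers": 45},
    {"dx": 0.606, "dy": -0.757, "dz": -0.08, "ax": 0, "ay": 0, "az": -1.55, "fingers": 45},
    {"dx": 0.606, "dy": -0.757, "dz": -0.08, "ax": 0, "ay": 0, "az": -1.55, "fingers": 45}
  ],
  "squeeze": 30
}}

```text
time_s: 2.65
eef_pos: [0.5655, 0.2215, 0.3329]
eef_rot: [-0.001, 0.594, 0.804, 0.001]
wrist_force: [-0.5, 0.5, 0.6]
width: 0.456
grip_force: 0.0
```

```bash
cat >> h.py <<'E'
from scipy.spatial.transform import Rotation as Ro
def pose():
    s=sense();w,x,y,z=s['eef_rot'];R=Ro.from_quat([x,y,z,w]).as_matrix()
    return s,np.array(s['eef_pos']),R
def to(p,yaw=None):
    """tool-frame shift to world p, az so that tool y points along yaw"""
    s,e,R=pose();print('t',s['time_s'],'eef',e.round(4),'tilt',R[:,2].round(4),'yawy',np.arctan2(R[1,1],R[0,1]).round(4),'F',np.round(s['wrist_force'],2),'T',np.round(s['ft_torque'],2),'w',s['width'],s['grip_force'])
    print('d',(R.T@(np.array(p)-e)).round(4), 'R',R.round(3).tolist())
    if yaw is not None: print('az',-(yaw-np.arctan2(R[1,1],R[0,1])))
E
python3 - <<'E'
from h import *
c=capture('wrist');save(c,'w2.png')
import pickle;pickle.dump(c,open('w2.pkl','wb'))
to([.566,.2167,.33],.29)
h=cv2.cvtColor(c['image'],cv2.COLOR_RGB2HSV);m=cv2.inRange(h,(105,150,60),(125,255,255))
n,l,st,ce=cv2.connectedComponentsWithStats(m)
print('exp',proj(c,[.5665,.2167,.199],True))
for i in range(1,n):
  if st[i,4]>100:
    p=cv2.findNonZero((l==i).astype(np.uint8)); print(st[i],ce[i],cv2.boxPoints(cv2.minAreaRect(p)).tolist())
E
```

```text
t 2.7 eef [0.5661 0.2184 0.3328] tilt [-1.2e-03  4.0e-04 -1.0e+00] yawy 0.2951 F [0.64 0.01 0.6 ] T [ 0.03 -0.02  0.03] w 0.4504946183791674 0.0
d [-0.0016 -0.0006  0.0028] R [[-0.291, 0.957, -0.001], [0.957, 0.291, 0.0], [0.001, -0.001, -1.0]]
az 0.0051195624081590285
exp (np.float64(282.7969107650343), np.float64(213.27241421613863))
[535  45  18  29 294] [543.28571429  58.54081633] [[531.699951171875, 67.9000015258789], [539.39990234375, 44.80000686645508], [554.699951171875, 49.90000915527344], [547.0, 73.0]]
[525  73  19  29 317] [533.99684543  86.7444795 ] [[522.1459350585938, 95.59854888916016], [530.5547485351562, 72.4744644165039], [545.8905639648438, 78.05110931396484], [537.4817504882812, 101.1751937866211]]
[513 102  21  29 338] [522.90236686 116.47337278] [[510.6379699707031, 123.84483337402344], [520.0, 102.0], [535.32763671875, 108.5689697265625], [525.965576171875, 130.41380310058594]]
[500 133  22  29 356] [510.10674157 147.20505618] [[497.6186218261719, 154.60826110839844], [507.3505554199219, 132.7113494873047], [522.6597900390625, 139.51548767089844], [512.9278564
[... 292 characters left out ...]
1] [[276.8312683105469, 164.03338623046875], [290.0435485839844, 163.83010864257812], [291.4612121582031, 255.97750854492188], [278.2489318847656, 256.1807861328125]]
[485 165  23  28 360] [495.76944444 178.53611111] [[483.36578369140625, 185.70729064941406], [493.11212158203125, 164.59022521972656], [508.204833984375, 171.5560760498047], [498.45849609375, 192.6731414794922]]
[242 282  19  44 551] [251.29764065 304.87477314] [[241.6955108642578, 324.9687805175781], [246.1118927001953, 281.9089050292969], [261.69158935546875, 283.5068054199219], [257.27520751953125, 326.5666809082031]]
[  5 404  38  16 314] [ 20.53503185 414.16242038] [[5.0, 419.0], [5.0, 404.0], [42.0, 404.0], [42.0, 419.0]]
```

View pics/w2.png

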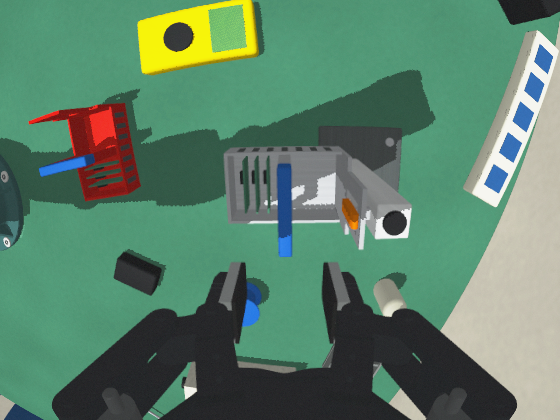

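The view shows the blue bar at (284,210) between the fingers' x lines and the orange nose at (350,213). The bar is square to the jaws.

```bash
python3 - <<'E'
from h import *
import pickle
c=pickle.load(open('w2.pkl','rb'))
for uv in((284.3,209.9),(283.6,164),(284.9,256.1)): print(onz(c,*uv,.196,True))
p=onz(c,284.3,209.9,.196,True)
to([(p[0]+.5665)/2,(p[1]+.2167)/2,.191],.29)
E
```

```text
[0.56712066 0.21889811 0.196     ]
[0.555156   0.25573572 0.196     ]
[0.58031028 0.17800453 0.196     ]
t 2.7 eef [0.5661 0.2184 0.3328] tilt [-1.2e-03  4.0e-04 -1.0e+00] yawy 0.2951 F [0.64 0.01 0.6 ] T [ 0.03 -0.02  0.03] w 0.4504946183791674 0.0
d [-0.0009  0.0006  0.1418] R [[-0.291, 0.957, -0.001], [0.957, 0.291, 0.0], [0.001, -0.001, -1.0]]
az 0.0051195624081590285
```

Emit:
{"name": "move_arm", "arguments": {
  "deltas": [
    {"dx": 0, "dy": 0, "dz": 0.04, "ax": 0, "ay": 0, "az": 0, "fingers": 45},
    {"dx": 0, "dy": 0, "dz": 0.07, "ax": 0, "ay": 0, "az": 0, "fingers": 45},
    {"dx": 0, "dy": 0, "dz": 0.1, "ax": 0, "ay": 0, "az": 0, "fingers": 45},
    {"dx": 0, "dy": 0, "dz": 0.115, "ax": 0, "ay": 0, "az": 0, "fingers": 45},
    {"dx": 0, "dy": 0, "dz": 0.13, "ax": 0, "ay": 0, "az": 0, "fingers": 45},
    {"dx": 0, "dy": 0, "dz": 0.142, "ax": 0, "ay": 0, "az": 0, "fingers": 45},
    {"dx": 0, "dy": 0, "dz": 0.142, "ax": 0, "ay": 0, "az": 0, "fingers": 45},
    {"dx": 0, "dy": 0, "dz": 0.142, "ax": 0, "ay": 0, "az": 0, "fingers": 30},
    {"dx": 0, "dy": 0, "dz": 0.142, "ax": 0, "ay": 0, "az": 0, "fingers": 22},
    {"dx": 0, "dy": 0, "dz": 0.142, "ax": 0, "ay": 0, "az": 0, "fingers": 18},
    {"dx": 0, "dy": 0, "dz": 0.142, "ax": 0, "ay": 0, "az": 0, "fingers": 18}
  ],
  "squeeze": 25
}}

```text
time_s: 4.08
eef_pos: [0.567, 0.2164, 0.1915]
eef_rot: [0.0, 0.597, 0.802, 0.0]
wrist_force: [0.1, -0.1, -0.3]
width: 0.178
grip_force: 0.0
```

Emit:
{"name": "move_arm", "arguments": {
  "deltas": [
    {"dx": 0, "dy": 0, "dz": 0, "ax": 0, "ay": 0, "az": 0, "fingers": 14},
    {"dx": 0, "dy": 0, "dz": 0, "ax": 0, "ay": 0, "az": 0, "fingers": 10},
    {"dx": 0, "dy": 0, "dz": 0, "ax": 0, "ay": 0, "az": 0, "fingers": 5},
    {"dx": 0, "dy": 0, "dz": 0, "ax": 0, "ay": 0, "az": 0, "fingers": 0},
    {"dx": 0, "dy": 0, "dz": 0, "ax": 0, "ay": 0, "az": 0, "fingers": 0}
  ],
  "squeeze": 25
}}

```text
time_s: 4.7
eef_pos: [0.5668, 0.2169, 0.1916]
eef_rot: [-0.0, 0.597, 0.802, 0.0]
wrist_force: [-2.1, 1.3, 3.4]
width: 0.136
grip_force: 25.6
```

```bash
python3 - <<'E'
from h import *
to([.5669,.2178,.191],.29)
E
```

```text
t 4.7 eef [0.5668 0.2169 0.1916] tilt [ 1.e-04  6.e-04 -1.e+00] yawy 0.2917 F [-2.09  1.26  3.42] T [0.32 0.31 0.21] w 0.13567386517056723 25.621929466724396
d [0.0008 0.0003 0.0006] R [[-0.288, 0.958, 0.0], [0.958, 0.288, 0.001], [0.001, 0.0, -1.0]]
az 0.0016840074359280588
```

Emit:
{"name": "move_arm", "arguments": {
  "deltas": [
    {"dx": 0, "dy": 0, "dz": 0, "ax": 0, "ay": 0, "az": 0, "fingers": 0},
    {"dx": 0, "dy": 0, "dz": -0.001, "ax": 0, "ay": 0, "az": 0, "fingers": 0},
    {"dx": 0, "dy": 0, "dz": -0.003, "ax": 0, "ay": 0, "az": 0, "fingers": 0},
    {"dx": 0, "dy": 0, "dz": -0.005, "ax": 0, "ay": 0, "az": 0, "fingers": 0},
    {"dx": 0, "dy": 0, "dz": -0.007, "ax": 0, "ay": 0, "az": 0, "fingers": 0},
    {"dx": 0, "dy": 0, "dz": -0.009, "ax": 0, "ay": 0, "az": 0, "fingers": 0},
    {"dx": 0, "dy": 0, "dz": -0.011, "ax": 0, "ay": 0, "az": 0, "fingers": 0},
    {"dx": 0, "dy": 0, "dz": -0.013, "ax": 0, "ay": 0, "az": 0, "fingers": 0},
    {"dx": 0, "dy": 0, "dz": -0.013, "ax": 0, "ay": 0, "az": 0, "fingers": 0},
    {"dx": 0, "dy": 0, "dz": -0.013, "ax": 0, "ay": 0, "az": 0, "fingers": 0}
  ],
  "squeeze": 60
}}

```text
time_s: 5.95
eef_pos: [0.5669, 0.2164, 0.2043]
eef_rot: [-0.0, 0.597, 0.802, -0.0]
wrist_force: [0.2, 0.6, -3.5]
width: 0.132
grip_force: 60.0
```

```bash
python3 - <<'E'
from h import *
to([.5669,.2178,.191],.29)
a=capture('scene');b=capture('top');c=capture('wrist');
import pickle;pickle.dump((a,b,c),open('c1.pkl','wb'))
P=[]
for im,r in((a,(370,395,145,185)),(b,(130,165,165,195)),(c,(320,400,160,260))):
    h=cv2.cvtColor(im['image'],cv2.COLOR_RGB2HSV);m=cv2.inRange(h,(4,140,90),(18,255,255))
    k=np.zeros_like(m);k[r[2]:r[3],r[0]:r[1]]=m[r[2]:r[3],r[0]:r[1]]
    p=cv2.findNonZero(k)[:,0];print(len(p),p.min(0),p.max(0))
    print(cv2.boxPoints(cv2.minAreaRect(p)).round(1).tolist())
out=[cv2.resize(a['image'][135:215,345:425],(400,400),interpolation=cv2.INTER_CUBIC),cv2.resize(b['image'][150:200,125:175],(400,400),interpolation=cv2.INTER_CUBIC)]
cv2.imwrite('pics/nose.png',np.hstack(out)[:,:,::-1])
E
```

```text
t 5.95 eef [0.5669 0.2164 0.2043] tilt [-1.e-04 -1.e-04 -1.e+00] yawy 0.2911 F [ 0.18  0.57 -3.53] T [0.02 0.04 0.  ] w 0.13228747515946696 59.999881982803345
d [0.0014 0.0004 0.0133] R [[-0.287, 0.958, -0.0], [0.958, 0.287, -0.0], [-0.0, -0.0, -1.0]]
az 0.001091388320381692Traceback (most recent call last):
  File "<stdin>", line 9, in <module>
TypeError: 'NoneType' object is not subscriptable
```

```bash
python3 - <<'E'
from h import *
import pickle
a,b=pickle.load(open('c0.pkl','rb'))
for n,im,r in(('s',a,(370,395,145,185)),('t',b,(130,165,165,195))):
    h=cv2.cvtColor(im['image'],cv2.COLOR_RGB2HSV);m=cv2.inRange(h,(2,110,80),(20,255,255))
    k=np.zeros_like(m);k[r[2]:r[3],r[0]:r[1]]=m[r[2]:r[3],r[0]:r[1]]
    p=cv2.findNonZero(k)[:,0];print(n,len(p),p.min(0),p.max(0),p[p[:,1]<=p[:,1].min()+1].tolist())
    print(cv2.boxPoints(cv2.minAreaRect(p)).round(1).tolist())
for T in (.016,.022,.028,.034,.040):
  q=np.array([.6167,.2323,.2+T]);print(T,np.round(proj(a,q),1),np.round(proj(b,q),1))
out=[cv2.resize(a['image'][140:190,355:405],(400,400),interpolation=cv2.INTER_CUBIC),cv2.resize(b['image'][160:210,125:175],(400,400),interpolation=cv2.INTER_CUBIC)]
cv2.imwrite('pics/nose.png',np.hstack(out)[:,:,::-1])
E
```

```text
s 13 [380 156] [383 161] [[381, 156], [382, 156], [383, 156], [381, 157], [382, 157]]
[[378.79998779296875, 160.39999389648438], [381.3999938964844, 155.1999969482422], [383.0, 156.0], [380.3999938964844, 161.1999969482422]]
t 50 [141 178] [151 184] [[143, 178], [144, 178], [145, 178], [146, 178], [147, 178], [141, 179], [142, 179], [143, 179], [144, 179], [145, 179], [146, 179], [147, 179], [148, 179]]
[[140.5, 179.60000610351562], [143.60000610351562, 175.5], [152.39999389648438, 182.10000610351562], [149.3000030517578, 186.1999969482422]]
0.016 [380.5 156.4] [144.4 180.2]
0.022 [380.9 154.3] [143.5 179.5]
0.028 [381.3 152.2] [142.7 178.9]
0.034 [381.6 150.1] [141.9 178.2]
0.04 [382.  147.9] [141.1 177.6]
```

View pics/nose.png

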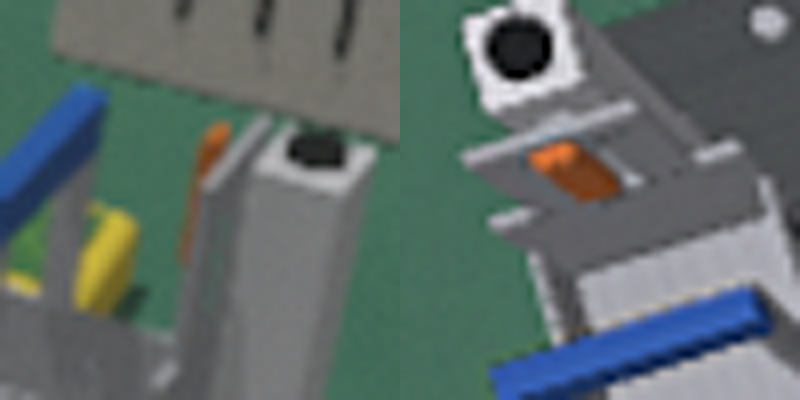

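The nose tip is at scene (382,155) and top (144,179), which puts it roughly 18–23 mm above the arm. Now I draw lightly at 13 mm to find the nose face.

Emit:
{"name": "move_arm", "arguments": {
  "deltas": [
    {"dx": 0, "dy": -0.001, "dz": 0, "ax": 0, "ay": 0, "az": 0, "fingers": 0},
    {"dx": 0, "dy": -0.002, "dz": 0, "ax": 0, "ay": 0, "az": 0, "fingers": 0},
    {"dx": 0, "dy": -0.003, "dz": 0, "ax": 0, "ay": 0, "az": 0, "fingers": 0},
    {"dx": 0, "dy": -0.003, "dz": 0, "ax": 0, "ay": 0, "az": 0, "fingers": 0}
  ]
}}

```text
time_s: 6.6
eef_pos: [0.5649, 0.2158, 0.2045]
eef_rot: [0.0, 0.597, 0.802, 0.001]
wrist_force: [2.8, 1.7, -4.3]
width: 0.125
grip_force: 59.7
```

Emit:
{"name": "move_arm", "arguments": {
  "deltas": [
    {"dx": 0, "dy": -0.0005, "dz": 0, "ax": 0, "ay": 0, "az": 0, "fingers": 0},
    {"dx": 0, "dy": -0.001, "dz": 0, "ax": 0, "ay": 0, "az": 0, "fingers": 0},
    {"dx": 0, "dy": -0.001, "dz": 0, "ax": 0, "ay": 0, "az": 0, "fingers": 0}
  ]
}}

```text
time_s: 6.98
eef_pos: [0.5647, 0.2157, 0.2046]
eef_rot: [0.001, 0.597, 0.802, 0.002]
wrist_force: [6.1, 2.1, -6.0]
width: 0.13
grip_force: 59.6
```

Emit:
{"name": "move_arm", "arguments": {
  "deltas": [
    {"dx": 0, "dy": -0.0005, "dz": 0, "ax": 0, "ay": 0, "az": 0, "fingers": 0},
    {"dx": 0, "dy": -0.001, "dz": 0, "ax": 0, "ay": 0, "az": 0, "fingers": 0},
    {"dx": 0, "dy": -0.001, "dz": 0, "ax": 0, "ay": 0, "az": 0, "fingers": 0}
  ]
}}

```text
time_s: 7.35
eef_pos: [0.5646, 0.2157, 0.2047]
eef_rot: [0.001, 0.597, 0.802, 0.002]
wrist_force: [7.2, 2.0, -7.0]
width: 0.13
grip_force: 59.5
```

Emit:
{"name": "move_arm", "arguments": {
  "deltas": [
    {"dx": 0, "dy": 0.001, "dz": 0, "ax": 0, "ay": 0, "az": 0, "fingers": 0},
    {"dx": 0, "dy": 0.001, "dz": -0.001, "ax": 0, "ay": 0, "az": 0, "fingers": 0},
    {"dx": 0, "dy": 0.001, "dz": -0.001, "ax": 0, "ay": 0, "az": 0, "fingers": 0}
  ]
}}

```text
time_s: 7.72
eef_pos: [0.5647, 0.2157, 0.2055]
eef_rot: [0.001, 0.597, 0.802, 0.002]
wrist_force: [5.5, 2.8, -6.3]
width: 0.127
grip_force: 59.7
```

Emit:
{"name": "move_arm", "arguments": {
  "deltas": [
    {"dx": 0, "dy": 0, "dz": -0.001, "ax": 0, "ay": 0, "az": 0, "fingers": 0},
    {"dx": 0, "dy": 0, "dz": -0.001, "ax": 0, "ay": 0, "az": 0, "fingers": 0}
  ]
}}

```text
time_s: 7.98
eef_pos: [0.5647, 0.2157, 0.2065]
eef_rot: [0.001, 0.597, 0.802, 0.002]
wrist_force: [5.8, 2.6, -6.3]
width: 0.127
grip_force: 59.7
```

Emit:
{"name": "move_arm", "arguments": {
  "deltas": [
    {"dx": 0, "dy": 0, "dz": -0.001, "ax": 0, "ay": 0, "az": 0, "fingers": 0},
    {"dx": 0, "dy": 0, "dz": -0.001, "ax": 0, "ay": 0, "az": 0, "fingers": 0}
  ]
}}

```text
time_s: 8.22
eef_pos: [0.5645, 0.2157, 0.2078]
eef_rot: [0.001, 0.597, 0.802, 0.001]
wrist_force: [4.3, 0.5, -4.4]
width: 0.131
grip_force: 59.9
```

Emit:
{"name": "move_arm", "arguments": {
  "deltas": [
    {"dx": 0, "dy": 0, "dz": -0.001, "ax": 0, "ay": 0, "az": 0, "fingers": 0},
    {"dx": 0, "dy": 0, "dz": -0.001, "ax": 0, "ay": 0, "az": 0, "fingers": 0}
  ]
}}

```text
time_s: 8.48
eef_pos: [0.5637, 0.2155, 0.2089]
eef_rot: [0.0, 0.597, 0.802, 0.001]
wrist_force: [2.9, 1.8, -1.0]
width: 0.129
grip_force: 60.3
```

Emit:
{"name": "move_arm", "arguments": {
  "deltas": [
    {"dx": 0, "dy": 0, "dz": -0.0005, "ax": 0, "ay": 0, "az": 0, "fingers": 0},
    {"dx": 0, "dy": 0, "dz": -0.001, "ax": 0, "ay": 0, "az": 0, "fingers": 0},
    {"dx": 0, "dy": 0, "dz": -0.001, "ax": 0, "ay": 0, "az": 0, "fingers": 0}
  ]
}}

```text
time_s: 8.85
eef_pos: [0.5631, 0.2154, 0.2096]
eef_rot: [0.0, 0.597, 0.802, 0.0]
wrist_force: [2.4, 0.1, -0.8]
width: 0.128
grip_force: 60.5
```

```bash
python3 - <<'E'
from h import *
to([.5669,.2178,.191],.29)
E
```

```text
t 8.85 eef [0.5631 0.2154 0.2096] tilt [ 3.e-04  1.e-04 -1.e+00] yawy 0.2912 F [ 2.4   0.06 -0.78] T [ 0.19 -0.73 -0.03] w 0.1284928520238829 60.45768678188324
d [0.0012 0.0043 0.0186] R [[-0.287, 0.958, 0.0], [0.958, 0.287, 0.0], [0.0, 0.0, -1.0]]
az 0.0011743660285933877
```

Emit:
{"name": "move_arm", "arguments": {
  "deltas": [
    {"dx": 0, "dy": 0, "dz": -0.0005, "ax": 0, "ay": 0, "az": 0, "fingers": 0},
    {"dx": 0, "dy": 0, "dz": -0.001, "ax": 0, "ay": 0, "az": 0, "fingers": 0},
    {"dx": 0, "dy": 0, "dz": -0.001, "ax": 0, "ay": 0, "az": 0, "fingers": 0}
  ]
}}

```text
time_s: 9.22
eef_pos: [0.5624, 0.215, 0.2101]
eef_rot: [-0.0, 0.597, 0.802, -0.001]
wrist_force: [0.9, 0.7, -1.1]
width: 0.13
grip_force: 60.4
```

Emit:
{"name": "move_arm", "arguments": {
  "deltas": [
    {"dx": 0, "dy": 0, "dz": -0.0005, "ax": 0, "ay": 0, "az": 0, "fingers": 0},
    {"dx": 0, "dy": 0, "dz": -0.001, "ax": 0, "ay": 0, "az": 0, "fingers": 0},
    {"dx": 0, "dy": 0, "dz": -0.001, "ax": 0, "ay": 0, "az": 0, "fingers": 0}
  ]
}}

```text
time_s: 9.6
eef_pos: [0.5621, 0.2147, 0.2107]
eef_rot: [-0.0, 0.597, 0.802, -0.001]
wrist_force: [0.8, -0.6, -2.9]
width: 0.127
grip_force: 60.1
```

Emit:
{"name": "move_arm", "arguments": {
  "deltas": [
    {"dx": 0, "dy": 0, "dz": -0.001, "ax": 0, "ay": 0, "az": 0, "fingers": 0},
    {"dx": 0, "dy": 0, "dz": -0.001, "ax": 0, "ay": 0, "az": 0, "fingers": 0},
    {"dx": 0, "dy": 0, "dz": -0.001, "ax": 0, "ay": 0, "az": 0, "fingers": 0}
  ]
}}

```text
time_s: 9.98
eef_pos: [0.5631, 0.2152, 0.2123]
eef_rot: [-0.0, 0.597, 0.802, -0.0]
wrist_force: [0.3, 0.9, -3.5]
width: 0.129
grip_force: 60.1
```

Emit:
{"name": "move_arm", "arguments": {
  "deltas": [
    {"dx": 0, "dy": -0.0005, "dz": 0, "ax": 0, "ay": 0, "az": 0, "fingers": 0},
    {"dx": 0, "dy": -0.001, "dz": 0, "ax": 0, "ay": 0, "az": 0, "fingers": 0},
    {"dx": 0, "dy": -0.001, "dz": 0, "ax": 0, "ay": 0, "az": 0, "fingers": 0}
  ]
}}

```text
time_s: 10.35
eef_pos: [0.5621, 0.2149, 0.2123]
eef_rot: [-0.0, 0.597, 0.802, -0.0]
wrist_force: [0.3, -0.5, -3.4]
width: 0.132
grip_force: 60.1
```

Emit:
{"name": "move_arm", "arguments": {
  "deltas": [
    {"dx": 0, "dy": -0.0005, "dz": 0, "ax": 0, "ay": 0, "az": 0, "fingers": 0},
    {"dx": 0, "dy": -0.001, "dz": 0, "ax": 0, "ay": 0, "az": 0, "fingers": 0},
    {"dx": 0, "dy": -0.001, "dz": 0, "ax": 0, "ay": 0, "az": 0, "fingers": 0}
  ]
}}

```text
time_s: 10.72
eef_pos: [0.5611, 0.2146, 0.2123]
eef_rot: [-0.0, 0.597, 0.802, -0.0]
wrist_force: [0.4, -0.3, -3.5]
width: 0.126
grip_force: 60.1
```

Emit:
{"name": "move_arm", "arguments": {
  "deltas": [
    {"dx": 0, "dy": 0, "dz": -0.001, "ax": 0, "ay": 0, "az": 0, "fingers": 0},
    {"dx": 0, "dy": -0.001, "dz": -0.001, "ax": 0, "ay": 0, "az": 0, "fingers": 0},
    {"dx": 0, "dy": -0.002, "dz": -0.001, "ax": 0, "ay": 0, "az": 0, "fingers": 0},
    {"dx": 0, "dy": -0.002, "dz": -0.001, "ax": 0, "ay": 0, "az": 0, "fingers": 0}
  ]
}}

```text
time_s: 11.22
eef_pos: [0.5591, 0.214, 0.2132]
eef_rot: [-0.0, 0.597, 0.802, -0.0]
wrist_force: [0.1, -0.1, -3.0]
width: 0.127
grip_force: 60.1
```

Emit:
{"name": "move_arm", "arguments": {
  "deltas": [
    {"dx": 0, "dy": -0.001, "dz": 0, "ax": 0, "ay": 0, "az": 0, "fingers": 0},
    {"dx": 0, "dy": -0.002, "dz": 0, "ax": 0, "ay": 0, "az": 0, "fingers": 0},
    {"dx": 0, "dy": -0.002, "dz": 0, "ax": 0, "ay": 0, "az": 0, "fingers": 0}
  ]
}}

```text
time_s: 11.6
eef_pos: [0.5572, 0.2135, 0.2133]
eef_rot: [-0.0, 0.597, 0.802, -0.0]
wrist_force: [-0.2, -1.4, -3.1]
width: 0.124
grip_force: 60.1
```

Emit:
{"name": "move_arm", "arguments": {
  "deltas": [
    {"dx": 0, "dy": -0.001, "dz": 0, "ax": 0, "ay": 0, "az": 0, "fingers": 0},
    {"dx": 0, "dy": -0.002, "dz": 0, "ax": 0, "ay": 0, "az": 0, "fingers": 0},
    {"dx": 0, "dy": -0.002, "dz": 0, "ax": 0, "ay": 0, "az": 0, "fingers": 0}
  ]
}}

```text
time_s: 11.98
eef_pos: [0.5553, 0.2129, 0.2133]
eef_rot: [-0.0, 0.597, 0.802, -0.0]
wrist_force: [0.1, 0.4, -2.6]
width: 0.132
grip_force: 60.1
```

Emit:
{"name": "move_arm", "arguments": {
  "deltas": [
    {"dx": 0, "dy": -0.001, "dz": 0, "ax": 0, "ay": 0, "az": 0, "fingers": 0},
    {"dx": 0, "dy": -0.003, "dz": 0, "ax": 0, "ay": 0, "az": 0, "fingers": 0},
    {"dx": 0, "dy": -0.003, "dz": 0, "ax": 0, "ay": 0, "az": 0, "fingers": 0}
  ]
}}

```text
time_s: 12.35
eef_pos: [0.5523, 0.212, 0.2132]
eef_rot: [-0.0, 0.597, 0.802, -0.0]
wrist_force: [-0.6, -0.0, -3.0]
width: 0.131
grip_force: 60.1
```

Emit:
{"name": "move_arm", "arguments": {
  "deltas": [
    {"dx": 0, "dy": -0.002, "dz": 0, "ax": 0, "ay": 0, "az": 0, "fingers": 0},
    {"dx": 0, "dy": -0.004, "dz": 0, "ax": 0, "ay": 0, "az": 0, "fingers": 0},
    {"dx": 0, "dy": -0.004, "dz": 0, "ax": 0, "ay": 0, "az": 0, "fingers": 0}
  ]
}}

```text
time_s: 12.72
eef_pos: [0.5485, 0.2108, 0.2132]
eef_rot: [-0.0, 0.597, 0.802, -0.0]
wrist_force: [0.3, 0.2, -3.2]
width: 0.131
grip_force: 60.1
```

Emit:
{"name": "move_arm", "arguments": {
  "deltas": [
    {"dx": 0, "dy": -0.003, "dz": 0, "ax": 0, "ay": 0, "az": 0, "fingers": 0},
    {"dx": 0, "dy": -0.006, "dz": 0, "ax": 0, "ay": 0, "az": 0, "fingers": 0},
    {"dx": 0, "dy": -0.01, "dz": 0, "ax": 0, "ay": 0, "az": 0, "fingers": 0},
    {"dx": 0, "dy": -0.015, "dz": 0, "ax": 0, "ay": 0, "az": 0, "fingers": 0},
    {"dx": 0, "dy": -0.015, "dz": 0, "ax": 0, "ay": 0, "az": 0, "fingers": 0}
  ]
}}

```text
time_s: 13.35
eef_pos: [0.5337, 0.2064, 0.2132]
eef_rot: [-0.0, 0.597, 0.802, -0.0]
wrist_force: [0.2, -0.3, -3.2]
width: 0.131
grip_force: 60.1
```

Emit:
{"name": "move_arm", "arguments": {
  "deltas": [
    {"dx": 0, "dy": -0.015, "dz": -0.005, "ax": 0, "ay": 0, "az": 0, "fingers": 0},
    {"dx": 0, "dy": -0.03, "dz": -0.02, "ax": 0, "ay": 0, "az": 0, "fingers": 0},
    {"dx": -0.01, "dy": -0.04, "dz": -0.04, "ax": 0, "ay": 0, "az": 0.01, "fingers": 0},
    {"dx": -0.03, "dy": -0.04, "dz": -0.06, "ax": 0, "ay": 0, "az": 0.02, "fingers": 0},
    {"dx": -0.055, "dy": -0.04, "dz": -0.067, "ax": 0, "ay": 0, "az": 0.03, "fingers": 0},
    {"dx": -0.085, "dy": -0.04, "dz": -0.067, "ax": 0, "ay": 0, "az": 0.045, "fingers": 0},
    {"dx": -0.115, "dy": -0.035, "dz": -0.067, "ax": 0, "ay": 0, "az": 0.06, "fingers": 0},
    {"dx": -0.145, "dy": -0.03, "dz": -0.067, "ax": 0, "ay": 0, "az": 0.08, "fingers": 0},
    {"dx": -0.175, "dy": -0.026, "dz": -0.067, "ax": 0, "ay": 0, "az": 0.1, "fingers": 0},
    {"dx": -0.205, "dy": -0.026, "dz": -0.067, "ax": 0, "ay": 0, "az": 0.115, "fingers": 0},
    {"dx": -0.23, "dy": -0.026, "dz": -0.067, "ax": 0, "ay": 0, "az": 0.126, "fingers": 0},
    {"dx": -0.245, "dy": -0.026, "dz": -0.067, "ax": 0, "ay": 0, "az": 0.126, "fingers": 0},
    {"dx": -0.249, "dy": -0.026, "dz": -0.067, "ax": 0, "ay": 0, "az": 0.126, "fingers": 0},
    {"dx": -0.249, "dy": -0.026, "dz": -0.067, "ax": 0, "ay": 0, "az": 0.126, "fingers": 0}
  ]
}}

```text
time_s: 15.1
eef_pos: [0.5807, -0.0385, 0.2803]
eef_rot: [-0.0, 0.646, 0.763, 0.0]
wrist_force: [-1.4, 0.4, -3.4]
width: 0.13
grip_force: 60.1
```

```bash
python3 - <<'E'
from h import *
to([.615,-.2375,.24],.165)
a=capture('scene');b=capture('top');c=capture('wrist');
import pickle;pickle.dump((a,b,c),open('c2.pkl','wb'))
o=np.hstack([cv2.resize(c['image'],(533,400)),cv2.resize(b['image'][140:265,230:315],(267,400))])
cv2.imwrite('pics/c2.png',o[:,:,::-1])
print(proj(c,[.615,-.2375,.085],True))
E
```

```text
t 15.1 eef [ 0.5807 -0.0385  0.2803] tilt [-3.e-04  8.e-04 -1.e+00] yawy 0.166 F [-1.37  0.41 -3.44] T [ 0.    0.01 -0.01] w 0.13034826361512955 60.06091117858887
d [-0.202   0.001   0.0402] R [[-0.165, 0.986, -0.0], [0.986, 0.165, 0.001], [0.001, -0.0, -1.0]]
az 0.000966347688015845
(np.float64(283.95639562245884), np.float64(343.1560562575321))
```

View pics/c2.png

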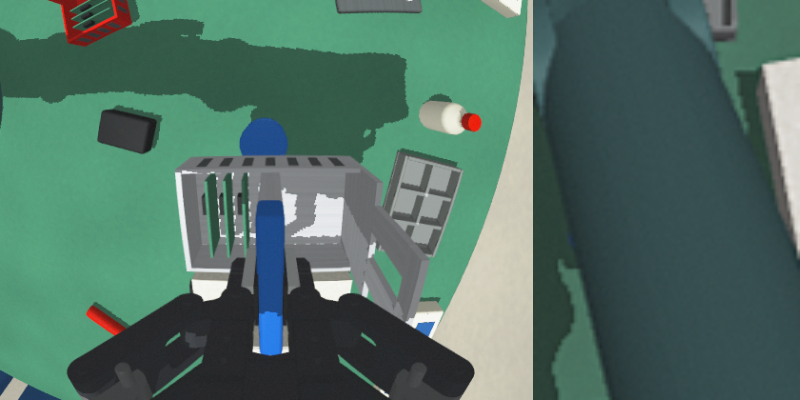

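The basket hangs square in the jaws (bar at crop 270,275), clear of everything. The cleaner is hidden below the gripper, so I refine it by line fits on the earlier top and scene images.

```bash
python3 - <<'E'
from h import *
import pickle
a,b=pickle.load(open('c0.pkl','rb'));_,_,c=pickle.load(open('c2.pkl','rb'))
def quad(cam,r,z,vmin):
    im=cam['image'];h=cv2.cvtColor(im,cv2.COLOR_RGB2HSV)
    m=cv2.inRange(h,(0,0,vmin),(180,45,255));k=np.zeros_like(m);x0,x1,y0,y1=r;k[y0:y1,x0:x1]=m[y0:y1,x0:x1]
    cs,hi=cv2.findContours(k,cv2.RETR_CCOMP,cv2.CHAIN_APPROX_NONE)
    o=max(range(len(cs)),key=lambda i:cv2.contourArea(cs[i]));inn=[i for i in range(len(cs)) if hi[0,i,3]==o]
    res=[cs[o]]
    if inn: res.append(max((cs[i] for i in inn),key=cv2.contourArea))
    for cc in res:
        w=np.array([onz(cam,u,v,z)[:2] for u,v in cc[:,0].astype(float)])
        print('n',len(w),'area',cv2.contourArea(cc))
        rc=cv2.minAreaRect((w*1000).astype(np.float32));cen=np.array(rc[0])/1000;print(' rect',rc)
        th=.165;ex=np.array([np.cos(th),np.sin(th)]);ey=np.array([-ex[1],ex[0]])
        L=(w-cen)@np.stack([ex,ey],1);hx,hy=np.abs(L).max(0)
        out={}
        for n,ax,sg in(('+x',0,1),('-x',0,-1),('+y',1,1),('-y',1,-1)):
            lim=(hx,hy)[ax];ol=(hx,hy)[1-ax]
            s=L[(L[:,ax]*sg>lim-.012)&(np.abs(L[:,1-ax])<ol*.75)]
            q=np.polyfit(s[:,1-ax],s[:,ax],1);r=s[:,ax]-np.polyval(q,s[:,1-ax]);s=s[np.abs(r)<.002];q=np.polyfit(s[:,1-ax],s[:,ax],1)
            out[n]=q;print('  ',n,len(s),'slope',q[0].round(3),'off',q[1].round(4))
        cx=(out['+x'][1]+out['-x'][1])/2;cy=(out['+y'][1]+out['-y'][1])/2
        print(' centre',cen+cx*ex+cy*ey,'size',out['+x'][1]-out['-x'][1],out['+y'][1]-out['-y'][1])
for vm in (150,180):quad(b,(290,385,140,245),.085,vm)
h=cv2.cvtColor(a['image'],cv2.COLOR_RGB2HSV)
print('scene v',h[260,195],h[320,250],h[300,190],h[270,180])
quad(a,(165,290,240,350),.085,170)
h=cv2.cvtColor(c['image'],cv2.COLOR_RGB2HSV);m=cv2.inRange(h,(105,150,60),(125,255,255))
k=np.zeros_like(m);k[195:380,260:310]=m[195:380,260:310]
p=cv2.findNonZero(k);bx=cv2.boxPoints(cv2.minAreaRect(p));print(bx.round(1).tolist())
s,e,R=pose()
for uv in ((284,bx[:,1].min()),(284,bx[:,1].max())): print('tool',R.T@(onz(c,*uv,.2803+.008,True)-e))
E
```

```text
n 255 area 4125.5
 rect ((614.8528442382812, -236.98031616210938), (200.35821533203125, 150.2969970703125), 9.342330932617188)
   +x 42 slope -0.002 off 0.0988
   -x 43 slope 0.006 off -0.0988
   +y 55 slope -0.001 off 0.0739
   -y 55 slope -0.002 off -0.0739
 centre [ 0.61486465 -0.23698075] size 0.19766808825867213 0.14771659140479615
n 208 area 663.0
 rect ((613.9669799804688, -237.55490112304688), (140.34732055664062, 90.59424591064453), 9.636305809020996)
   +x 25 slope -0.006 off 0.0688
   -x 3 slope 0.044 off -0.0666Traceback (most recent call last):
  File "<stdin>", line 25, in <module>
  File "<stdin>", line 21, in quad
    raise TypeError("expected non-empty vector for x")
TypeError: expected non-empty vector for x
```

```bash
python3 - <<'E'
from h import *
import pickle
a,b=pickle.load(open('c0.pkl','rb'));_,_,c=pickle.load(open('c2.pkl','rb'))
h=cv2.cvtColor(a['image'],cv2.COLOR_RGB2HSV)
print('scene v',h[260,195],h[320,250],h[300,190],h[270,180])
for vm in(150,170,190,205):
    m=cv2.inRange(h,(0,0,vm),(180,60,255));k=np.zeros_like(m);k[240:350,165:290]=m[240:350,165:290]
    cs,_=cv2.findContours(k,cv2.RETR_EXTERNAL,cv2.CHAIN_APPROX_NONE);cc=max(cs,key=cv2.contourArea)
    w=np.array([onz(a,u,v,.085)[:2] for u,v in cc[:,0].astype(float)]);print(vm,cv2.minAreaRect((w*1000).astype(np.float32)))
h=cv2.cvtColor(c['image'],cv2.COLOR_RGB2HSV);m=cv2.inRange(h,(105,150,60),(125,255,255))
k=np.zeros_like(m);k[195:380,260:310]=m[195:380,260:310]
bx=cv2.boxPoints(cv2.minAreaRect(cv2.findNonZero(k)));print(bx.round(1).tolist())
s,e,R=pose()
for uv in ((284,bx[:,1].min()),(284,bx[:,1].max())): print('tool',R.T@(onz(c,*uv,.2803+.008,True)-e))
c=pickle.load(open('w2.pkl','rb')) # basket wrist bias check: nothing moved; expected bar at z .199
to([.6147,-.2372,.24],.164)
E
```

```text
scene v [ 21  14 178] [ 26  18 101] [ 23  17 123] [ 18  14 181]
150 ((615.6759033203125, -237.46514892578125), (199.8199005126953, 150.70970153808594), 9.379814147949219)
170 ((615.4540405273438, -237.91525268554688), (197.57041931152344, 147.7986297607422), 9.372801780700684)Traceback (most recent call last):
  File "<stdin>", line 8, in <module>
ValueError: max() iterable argument is empty
```

```bash
python3 - <<'E'
from h import *
import pickle
_,_,c=pickle.load(open('c2.pkl','rb'))
h=cv2.cvtColor(c['image'],cv2.COLOR_RGB2HSV);m=cv2.inRange(h,(105,150,60),(125,255,255))
k=np.zeros_like(m);k[195:380,260:310]=m[195:380,260:310]
bx=cv2.boxPoints(cv2.minAreaRect(cv2.findNonZero(k)));print(bx.round(1).tolist())
s,e,R=pose()
for uv in ((284,bx[:,1].min()),(284,bx[:,1].max())): print('tool',R.T@(onz(c,*uv,.2803+.008,True)-e))
# basin rim far edge & near edge: grey/dark-to-green transitions along column 230*1.05
to([.6150,-.2373,.25],.164)
E
```

```text
[[269.0, 211.0], [298.0, 211.0], [298.0, 372.0], [269.0, 372.0]]
tool [ 0.04613282  0.0005495  -0.00796463]
tool [-0.03647803  0.00060218 -0.00802808]
t 15.25 eef [ 0.5806 -0.0379  0.2803] tilt [-3.e-04  7.e-04 -1.e+00] yawy 0.1672 F [-0.08 -0.14 -3.46] T [ 0.05 -0.01 -0.01] w 0.1313909876801667 60.058157444000244
d [-0.2024  0.0007  0.0301] R [[-0.166, 0.986, -0.0], [0.986, 0.166, 0.001], [0.001, -0.0, -1.0]]
az 0.003203420839316906
```

Emit:
{"name": "move_arm", "arguments": {
  "deltas": [
    {"dx": -0.02, "dy": 0.0, "dz": 0, "ax": 0, "ay": 0, "az": 0, "fingers": 0},
    {"dx": -0.05, "dy": 0.0, "dz": 0, "ax": 0, "ay": 0, "az": 0, "fingers": 0},
    {"dx": -0.08, "dy": 0.0, "dz": 0, "ax": 0, "ay": 0, "az": 0, "fingers": 0},
    {"dx": -0.11, "dy": 0.0, "dz": 0, "ax": 0, "ay": 0, "az": 0, "fingers": 0},
    {"dx": -0.14, "dy": 0.0, "dz": 0.01, "ax": 0, "ay": 0, "az": 0, "fingers": 0},
    {"dx": -0.17, "dy": 0.0, "dz": 0.02, "ax": 0, "ay": 0, "az": 0, "fingers": 0},
    {"dx": -0.19, "dy": 0.0, "dz": 0.03, "ax": 0, "ay": 0, "az": 0.002, "fingers": 0},
    {"dx": -0.2, "dy": 0.0, "dz": 0.04, "ax": 0, "ay": 0, "az": 0.002, "fingers": 0},
    {"dx": -0.202, "dy": 0.001, "dz": 0.045, "ax": 0, "ay": 0, "az": 0.002, "fingers": 0},
    {"dx": -0.202, "dy": 0.001, "dz": 0.045, "ax": 0, "ay": 0, "az": 0.002, "fingers": 0},
    {"dx": -0.202, "dy": 0.001, "dz": 0.045, "ax": 0, "ay": 0, "az": 0.002, "fingers": 0}
  ]
}}

```text
time_s: 16.62
eef_pos: [0.6155, -0.2369, 0.2358]
eef_rot: [0.0, 0.646, 0.763, 0.0]
wrist_force: [-0.3, 0.6, -3.8]
width: 0.13
grip_force: 60.1
```

```bash
python3 - <<'E'
from h import *
to([.6150,-.2373,.235],.164)
a=capture('scene');b=capture('top');c=capture('wrist');
import pickle;pickle.dump((a,b,c),open('c3.pkl','wb'))
R=lambda i:cv2.resize(i,(400,300),interpolation=cv2.INTER_CUBIC)
z=lambda i,x,y,w: i[y:y+w*3//4,x:x+w]
o=np.vstack([np.hstack([R(z(a['image'],140,180,180)),R(z(b['image'],270,130,130))]),np.hstack([R(c['image']),R(z(c['image'],180,140,240))])])
cv2.imwrite('pics/c3.png',o[:,:,::-1])
E
```

```text
t 16.625 eef [ 0.6155 -0.2369  0.2358] tilt [ 7.e-04  5.e-04 -1.e+00] yawy 0.1651 F [-0.28  0.63 -3.76] T [ 0.01 -0.   -0.  ] w 0.13023085541431534 60.061951875686646
d [-0.0003 -0.0006  0.0008] R [[-0.164, 0.986, 0.001], [0.986, 0.164, 0.001], [0.0, 0.001, -1.0]]
az 0.0010916439748940299
```

View pics/c3.png

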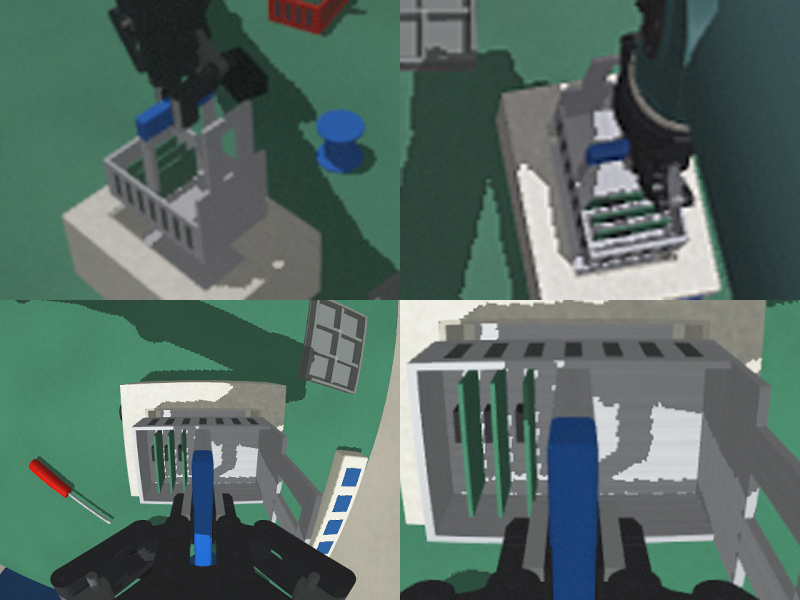

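The zoomed wrist view (bottom right) shows the basin's far rim at zoom y≈362, its bottom edge at y≈342, and the well mouth just beyond, with corners near (440,320) and (708,320). I compare these with the predicted pixels.

```bash
python3 - <<'E'
from h import *
import pickle
a,b,c=pickle.load(open('c3.pkl','rb'))
s,e,R=pose()
zm=lambda p:np.round([(p[0]-180)*400/240+400,(p[1]-140)*400/240+300],0)
th=.164;ex=np.array([np.cos(th),np.sin(th),0]);ey=np.array([-ex[1],ex[0],0])
W=np.array([.615,-.2373,0])
for n,hx,hy,z in(('mouth out',.07,.045,.085),('mouth in',.067,.042,.082)):
    print(n,[zm(proj(c,W+sx*hx*ex+hy*ey+[0,0,z],True)) for sx in(-1,1)])
O=e+R[:,2]*.0036;O=O-[0,0,.119]
bx,by=R[:,1],R[:,0]
for n,z in(('bottom',0),('rim',.045)):
    print(n,[zm(proj(c,O+sx*.065*bx+sy*.04*by+[0,0,z],True)) for sx,sy in((-1,1),(1,1),(-1,-1),(1,-1))])
print('bar far top',[zm(proj(c,O+sx*.006*bx+.04*by+[0,0,.13],True)) for sx in(-1,1)])
print('bar near',[np.round(proj(c,O-.04*by+[0,0,.13],True))])
print('cam',ray(c,280,210,True))
im=c['image'];g=cv2.cvtColor(im,cv2.COLOR_RGB2GRAY)
for u in(225,240,330,345): print(u,list(enumerate(g[140:192,u].tolist(),140)))
E
```

```text
mouth out [array([434., 318.]), array([708., 318.])]
mouth in [array([441., 322.]), array([701., 322.])]
bottom [array([431., 338.]), array([712., 338.]), array([444., 494.]), array([699., 494.])]
rim [array([402., 360.]), array([741., 361.]), array([423., 540.]), array([720., 541.])]
bar far top [array([543., 444.]), array([597., 444.])]
bar near [array([282., 376.])]
cam (array([ 0.60202462, -0.1538091 ,  0.35477222]), array([ 0.0424518 , -0.32330023, -0.94534375]))
225 [(140, 234), (141, 235), (142, 237), (143, 236), (144, 231), (145, 130), (146, 130), (147, 131), (148, 130), (149, 130), (150, 131), (151, 128), (152, 122), (153, 118), (154, 116), (155, 116), (156, 115), (157, 117), (158, 116), (159, 116), (160, 116), (161, 116), (162, 117), (163, 118), (164, 100), (165, 97), (166, 98), (167, 98), (168, 98), (169, 99), (170, 99), (171, 98), (172, 101), (173, 100), (174, 96), (175, 98), (176, 121), (177, 192), (178, 226), (179, 227), (180, 227), (181, 200), (182, 88), (183, 57), (184, 56), (185, 56), (186, 56), (187, 52), (188, 57), (189, 53), (190, 55), (191, 56)]
240 [(140, 238), 
[... 1127 characters left out ...]
5, 114), (186, 114), (187, 113), (188, 115), (189, 114), (190, 113), (191, 113)]
345 [(140, 137), (141, 138), (142, 139), (143, 137), (144, 134), (145, 134), (146, 134), (147, 133), (148, 133), (149, 134), (150, 133), (151, 129), (152, 122), (153, 122), (154, 130), (155, 133), (156, 133), (157, 131), (158, 131), (159, 134), (160, 133), (161, 133), (162, 134), (163, 115), (164, 102), (165, 77), (166, 60), (167, 83), (168, 100), (169, 99), (170, 99), (171, 100), (172, 97), (173, 99), (174, 99), (175, 98), (176, 106), (177, 114), (178, 113), (179, 114), (180, 116), (181, 114), (182, 116), (183, 117), (184, 117), (185, 115), (186, 113), (187, 113), (188, 112), (189, 113), (190, 112), (191, 113)]
```

```bash
python3 - <<'E'
from h import *
import pickle
a,b,c=pickle.load(open('c3.pkl','rb'))
s,e,R=pose();print(e)
g=cv2.cvtColor(c['image'],cv2.COLOR_RGB2GRAY)
for v in(155,158): print(v,'L',list(enumerate(g[v,194:222].tolist(),194)),'R',list(enumerate(g[v,350:376].tolist(),350)))
for v in(185,200,230): print(v,'L',list(enumerate(g[v,178:200].tolist(),178)))
# predicted px
th=.164;ex=np.array([np.cos(th),np.sin(th),0]);ey=np.array([-ex[1],ex[0],0]);W=np.array([.615,-.2373,0])
O=e+R[:,2]*.0036-[0,0,.119];bx,by=R[:,1],R[:,0]
def at(P,Q,v):
    p=np.array([proj(c,P+(Q-P)*t,True) for t in np.linspace(0,1,200)]);return p[np.abs(p[:,1]-v).argmin()].round(1)
for v in(155,158):
  for sx in(-1,1):
    print('mouth',v,sx,at(W+sx*.07*ex+.045*ey+[0,0,.085],W+sx*.07*ex-.045*ey+[0,0,.085],v),at(W+sx*.067*ex+.042*ey+[0,0,.082],W+sx*.067*ex-.042*ey+[0,0,.082],v))
for v in(185,200,230):
  print('rim',v,at(O-.065*bx+.04*by+[0,0,.045],O-.065*bx-.04*by+[0,0,.045],v))
E
```

```text
[ 0.61539771 -0.23771955  0.23586679]
155 L [(194, 238), (195, 238), (196, 238), (197, 238), (198, 237), (199, 236), (200, 236), (201, 235), (202, 234), (203, 207), (204, 206), (205, 210), (206, 202), (207, 148), (208, 106), (209, 106), (210, 106), (211, 103), (212, 104), (213, 104), (214, 105), (215, 104), (216, 103), (217, 103), (218, 131), (219, 133), (220, 136), (221, 135)] R [(350, 128), (351, 109), (352, 109), (353, 108), (354, 110), (355, 112), (356, 112), (357, 109), (358, 109), (359, 108), (360, 109), (361, 113), (362, 123), (363, 124), (364, 124), (365, 122), (366, 134), (367, 131), (368, 132), (369, 132), (370, 132), (371, 135), (372, 133), (373, 131), (374, 133), (375, 134)]
158 L [(194, 236), (195, 237), (196, 237), (197, 238), (198, 236), (199, 234), (200, 234), (201, 234), (202, 234), (203, 215), (204, 209), (205, 210), (206, 202), (207, 162), (208, 106), (209, 107), (210, 104), (211, 104), (212, 104), (213, 108), (214, 104), (215, 103), (216, 103), (217, 104), (218, 128), (219, 134), (220, 134), (221, 132)] R [(350, 129), (351, 104), (352, 104), (353, 103), (354, 105)
[... 572 characters left out ...]
182, 235), (183, 233), (184, 231), (185, 229), (186, 225), (187, 225), (188, 225), (189, 225), (190, 225), (191, 171), (192, 93), (193, 89), (194, 91), (195, 91), (196, 90), (197, 90), (198, 93), (199, 91)]
230 L [(178, 231), (179, 236), (180, 235), (181, 236), (182, 233), (183, 231), (184, 231), (185, 232), (186, 231), (187, 231), (188, 228), (189, 222), (190, 221), (191, 221), (192, 221), (193, 222), (194, 191), (195, 92), (196, 91), (197, 92), (198, 91), (199, 92)]
mouth 155 -1 [200.7 155.3] [204.9 154.8]
mouth 155 1 [364.6 154.8] [360.4 154.9]
mouth 158 -1 [200.9 157.8] [205.1 158.2]
mouth 158 1 [364.5 157.9] [360.3 157.8]
rim 185 [181.9 184.8]
rim 200 [183.3 200.2]
rim 230 [186.4 229.9]
```

The basket and mouth show the same ~1.3 mm image shift, so it is camera bias and they are aligned within about 0.5 mm. I lower it.

Emit:
{"name": "move_arm", "arguments": {
  "deltas": [
    {"dx": 0.0003, "dy": -0.0003, "dz": 0.006, "ax": 0, "ay": 0, "az": 0.001, "fingers": 0},
    {"dx": 0.0003, "dy": -0.0003, "dz": 0.012, "ax": 0, "ay": 0, "az": 0.001, "fingers": 0},
    {"dx": 0.0003, "dy": -0.0003, "dz": 0.018, "ax": 0, "ay": 0, "az": 0.001, "fingers": 0},
    {"dx": 0.0003, "dy": -0.0003, "dz": 0.023, "ax": 0, "ay": 0, "az": 0.001, "fingers": 0},
    {"dx": 0.0003, "dy": -0.0003, "dz": 0.026, "ax": 0, "ay": 0, "az": 0.001, "fingers": 0},
    {"dx": 0.0003, "dy": -0.0003, "dz": 0.028, "ax": 0, "ay": 0, "az": 0.001, "fingers": 0},
    {"dx": 0.0003, "dy": -0.0003, "dz": 0.03, "ax": 0, "ay": 0, "az": 0.001, "fingers": 0},
    {"dx": 0.0003, "dy": -0.0003, "dz": 0.03, "ax": 0, "ay": 0, "az": 0.001, "fingers": 0}
  ]
}}

```text
time_s: 17.77
eef_pos: [0.6147, -0.2382, 0.2052]
eef_rot: [-0.0, 0.648, 0.762, -0.0]
wrist_force: [-0.1, 0.1, -3.5]
width: 0.128
grip_force: 60.1
```

Emit:
{"name": "move_arm", "arguments": {
  "deltas": [
    {"dx": 0, "dy": 0, "dz": 0.001, "ax": 0, "ay": 0, "az": 0, "fingers": 0},
    {"dx": 0, "dy": 0, "dz": 0.002, "ax": 0, "ay": 0, "az": 0, "fingers": 0},
    {"dx": 0, "dy": 0, "dz": 0.002, "ax": 0, "ay": 0, "az": 0, "fingers": 0}
  ]
}}

```text
time_s: 18.15
eef_pos: [0.6147, -0.2382, 0.2032]
eef_rot: [-0.0, 0.648, 0.762, -0.0]
wrist_force: [0.6, -0.5, -2.2]
width: 0.13
grip_force: 60.1
```

Emit:
{"name": "move_arm", "arguments": {
  "deltas": [
    {"dx": 0, "dy": 0, "dz": 0.001, "ax": 0, "ay": 0, "az": 0, "fingers": 0},
    {"dx": 0, "dy": 0, "dz": 0.002, "ax": 0, "ay": 0, "az": 0, "fingers": 0},
    {"dx": 0, "dy": 0, "dz": 0.002, "ax": 0, "ay": 0, "az": 0, "fingers": 0}
  ]
}}

```text
time_s: 18.52
eef_pos: [0.6146, -0.2382, 0.2012]
eef_rot: [-0.0, 0.648, 0.762, -0.0]
wrist_force: [0.2, -0.1, -3.1]
width: 0.13
grip_force: 60.1
```

Emit:
{"name": "move_arm", "arguments": {
  "deltas": [
    {"dx": 0, "dy": 0, "dz": 0.002, "ax": 0, "ay": 0, "az": 0, "fingers": 0},
    {"dx": 0, "dy": 0, "dz": 0.004, "ax": 0, "ay": 0, "az": 0, "fingers": 0},
    {"dx": 0, "dy": 0, "dz": 0.004, "ax": 0, "ay": 0, "az": 0, "fingers": 0}
  ]
}}

```text
time_s: 18.9
eef_pos: [0.6145, -0.2382, 0.197]
eef_rot: [-0.0, 0.648, 0.762, -0.0]
wrist_force: [0.1, 0.0, -3.2]
width: 0.129
grip_force: 60.1
```

Emit:
{"name": "move_arm", "arguments": {
  "deltas": [
    {"dx": 0, "dy": 0, "dz": 0.002, "ax": 0, "ay": 0, "az": 0, "fingers": 0},
    {"dx": 0, "dy": 0, "dz": 0.005, "ax": 0, "ay": 0, "az": 0, "fingers": 0},
    {"dx": 0, "dy": 0, "dz": 0.008, "ax": 0, "ay": 0, "az": 0, "fingers": 0},
    {"dx": 0, "dy": 0, "dz": 0.008, "ax": 0, "ay": 0, "az": 0, "fingers": 0}
  ]
}}

```text
time_s: 19.4
eef_pos: [0.6145, -0.2382, 0.1889]
eef_rot: [-0.0, 0.648, 0.762, -0.0]
wrist_force: [-0.1, -0.2, -3.9]
width: 0.129
grip_force: 60.0
```

```bash
python3 - <<'E'
from h import *
to([.6150,-.2373,.158],.164)
E
```

```text
t 19.4 eef [ 0.6145 -0.2382  0.1889] tilt [-8.e-04  2.e-04 -1.e+00] yawy 0.1621 F [-0.09 -0.23 -3.91] T [ 0.01  0.   -0.02] w 0.12911523478309384 60.03440737724304
d [0.0008 0.0007 0.0309] R [[-0.161, 0.987, -0.001], [0.987, 0.161, 0.0], [0.0, -0.001, -1.0]]
az -0.0019042187417344925
```

Emit:
{"name": "move_arm", "arguments": {
  "deltas": [
    {"dx": 0.0005, "dy": 0.0005, "dz": 0.004, "ax": 0, "ay": 0, "az": 0, "fingers": 0},
    {"dx": 0.0005, "dy": 0.0005, "dz": 0.008, "ax": 0, "ay": 0, "az": 0, "fingers": 0},
    {"dx": 0.0005, "dy": 0.0005, "dz": 0.012, "ax": 0, "ay": 0, "az": 0, "fingers": 0},
    {"dx": 0.0005, "dy": 0.0005, "dz": 0.012, "ax": 0, "ay": 0, "az": 0, "fingers": 0}
  ]
}}

```text
time_s: 19.9
eef_pos: [0.6148, -0.2376, 0.1767]
eef_rot: [-0.001, 0.648, 0.762, -0.0]
wrist_force: [0.5, 0.3, -3.7]
width: 0.13
grip_force: 60.0
```

Emit:
{"name": "move_arm", "arguments": {
  "deltas": [
    {"dx": 0, "dy": 0, "dz": 0.004, "ax": 0, "ay": 0, "az": 0, "fingers": 0},
    {"dx": 0, "dy": 0, "dz": 0.008, "ax": 0, "ay": 0, "az": 0, "fingers": 0},
    {"dx": 0, "dy": 0, "dz": 0.012, "ax": 0, "ay": 0, "az": 0, "fingers": 0},
    {"dx": 0, "dy": 0, "dz": 0.015, "ax": 0, "ay": 0, "az": 0, "fingers": 0},
    {"dx": 0, "dy": 0, "dz": 0.015, "ax": 0, "ay": 0, "az": 0, "fingers": 0}
  ]
}}

```text
time_s: 20.52
eef_pos: [0.6149, -0.2376, 0.1619]
eef_rot: [-0.0, 0.648, 0.762, -0.0]
wrist_force: [-0.2, -0.3, -2.4]
width: 0.128
grip_force: 60.0
```

Emit:
{"name": "move_arm", "arguments": {
  "deltas": [
    {"dx": 0, "dy": 0, "dz": 0.001, "ax": 0, "ay": 0, "az": 0, "fingers": 0},
    {"dx": 0, "dy": 0, "dz": 0.002, "ax": 0, "ay": 0, "az": 0, "fingers": 0},
    {"dx": 0, "dy": 0, "dz": 0.002, "ax": 0, "ay": 0, "az": 0, "fingers": 0}
  ]
}}

```text
time_s: 20.9
eef_pos: [0.6151, -0.2376, 0.1603]
eef_rot: [-0.0, 0.648, 0.762, -0.0]
wrist_force: [-0.4, -0.2, -2.9]
width: 0.134
grip_force: 60.0
```

Emit:
{"name": "move_arm", "arguments": {
  "deltas": [
    {"dx": 0, "dy": 0, "dz": 0.0005, "ax": 0, "ay": 0, "az": 0, "fingers": 0},
    {"dx": 0, "dy": 0, "dz": 0.001, "ax": 0, "ay": 0, "az": 0, "fingers": 0},
    {"dx": 0, "dy": 0, "dz": 0.001, "ax": 0, "ay": 0, "az": 0, "fingers": 0}
  ]
}}

```text
time_s: 21.28
eef_pos: [0.6151, -0.2377, 0.1592]
eef_rot: [-0.0, 0.648, 0.762, -0.0]
wrist_force: [0.1, -0.5, -2.8]
width: 0.129
grip_force: 60.0
```

Emit:
{"name": "move_arm", "arguments": {
  "deltas": [
    {"dx": 0, "dy": 0, "dz": 0.0005, "ax": 0, "ay": 0, "az": 0, "fingers": 0},
    {"dx": 0, "dy": 0, "dz": 0.001, "ax": 0, "ay": 0, "az": 0, "fingers": 0},
    {"dx": 0, "dy": 0, "dz": 0.001, "ax": 0, "ay": 0, "az": 0, "fingers": 0}
  ]
}}

```text
time_s: 21.65
eef_pos: [0.6152, -0.2377, 0.1583]
eef_rot: [-0.0, 0.648, 0.762, -0.0]
wrist_force: [-0.3, -0.4, -3.2]
width: 0.129
grip_force: 60.1
```

Emit:
{"name": "move_arm", "arguments": {
  "deltas": [
    {"dx": 0, "dy": 0, "dz": 0.0005, "ax": 0, "ay": 0, "az": 0, "fingers": 0},
    {"dx": 0, "dy": 0, "dz": 0.001, "ax": 0, "ay": 0, "az": 0, "fingers": 0},
    {"dx": 0, "dy": 0, "dz": 0.001, "ax": 0, "ay": 0, "az": 0, "fingers": 0}
  ]
}}

```text
time_s: 22.02
eef_pos: [0.6152, -0.2376, 0.1582]
eef_rot: [0.0, 0.648, 0.762, -0.0]
wrist_force: [-2.7, -0.3, 5.3]
width: 0.131
grip_force: 61.4
```

The basket is on the floor at the expected height with about 9 N. I ease off, open gently, and retreat.

Emit:
{"name": "move_arm", "arguments": {
  "deltas": [
    {"dx": 0, "dy": 0, "dz": -0.0005, "ax": 0, "ay": 0, "az": 0, "fingers": 0},
    {"dx": 0, "dy": 0, "dz": -0.0005, "ax": 0, "ay": 0, "az": 0, "fingers": 16},
    {"dx": 0, "dy": 0, "dz": -0.0005, "ax": 0, "ay": 0, "az": 0, "fingers": 22},
    {"dx": 0, "dy": 0, "dz": -0.0005, "ax": 0, "ay": 0, "az": 0, "fingers": 32},
    {"dx": 0, "dy": 0, "dz": -0.0005, "ax": 0, "ay": 0, "az": 0, "fingers": 45},
    {"dx": 0, "dy": 0, "dz": -0.0005, "ax": 0, "ay": 0, "az": 0, "fingers": 45}
  ],
  "squeeze": 20
}}

```text
time_s: 22.78
eef_pos: [0.6152, -0.2376, 0.1578]
eef_rot: [0.0, 0.648, 0.762, 0.0]
wrist_force: [-0.2, 0.4, -0.6]
width: 0.45
grip_force: 0.0
```

Emit:
{"name": "move_arm", "arguments": {
  "deltas": [
    {"dx": 0, "dy": 0, "dz": -0.01, "ax": 0, "ay": 0, "az": 0, "fingers": 45},
    {"dx": 0, "dy": 0, "dz": -0.03, "ax": 0, "ay": 0, "az": 0, "fingers": 45},
    {"dx": 0, "dy": 0, "dz": -0.06, "ax": 0, "ay": 0, "az": 0, "fingers": 45},
    {"dx": 0, "dy": 0, "dz": -0.1, "ax": 0, "ay": 0, "az": 0, "fingers": 45},
    {"dx": 0, "dy": 0, "dz": -0.13, "ax": 0, "ay": 0, "az": 0, "fingers": 45},
    {"dx": 0, "dy": 0, "dz": -0.14, "ax": 0, "ay": 0, "az": 0, "fingers": 45},
    {"dx": 0, "dy": 0, "dz": -0.14, "ax": 0, "ay": 0, "az": 0, "fingers": 45},
    {"dx": 0, "dy": 0, "dz": -0.14, "ax": 0, "ay": 0, "az": 0, "fingers": 45}
  ]
}}

```text
time_s: 23.78
eef_pos: [0.6142, -0.2376, 0.2964]
eef_rot: [-0.001, 0.648, 0.762, -0.001]
wrist_force: [-0.7, -0.1, -0.6]
width: 0.454
grip_force: 0.0
```

```bash
python3 - <<'E'
from h import *
to([.6150,-.2373,.158],.164)
a=capture('scene');c=capture('wrist')
R=lambda i:cv2.resize(i,(400,300),interpolation=cv2.INTER_CUBIC)
o=np.hstack([R(a['image'][205:340,140:320]),R(c['image'])])
cv2.imwrite('pics/end.png',o[:,:,::-1])
th=.164;ex=np.array([np.cos(th),np.sin(th),0]);ey=np.array([-ex[1],ex[0],0]);W=np.array([.615,-.2373,.035])
for s in(-1,1): print('exp bar end scene',(np.array(proj(a,W+s*.04*ey+[0,0,.119]))-[140,205])*400/180)
E
```

```text
t 23.775 eef [ 0.6142 -0.2376  0.2964] tilt [-2.6e-03  7.0e-04 -1.0e+00] yawy 0.1621 F [-0.67 -0.1  -0.56] T [-0.    0.03 -0.  ] w 0.45350185997513026 0.0
d [-0.      0.0012  0.1384] R [[-0.161, 0.987, -0.003], [0.987, 0.161, 0.001], [0.001, -0.002, -1.0]]
az -0.0019295174648128466
exp bar end scene [148.71909097 139.33667893]
exp bar end scene [215.20954968  92.79970109]
```

View pics/end.png

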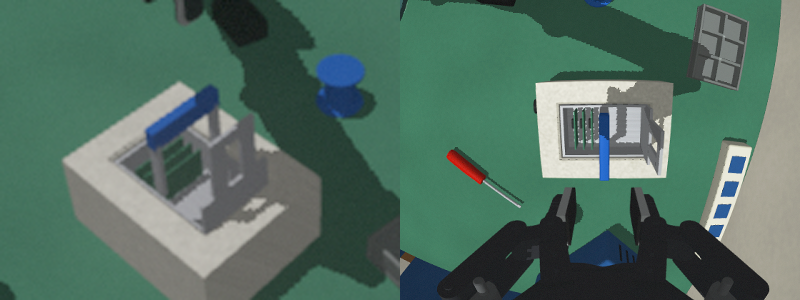

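The basket sits level, down in the well. The bar runs from scene crop (149,139) to (215,93), exactly where expected, and the gripper is clear above it.

```bash
python3 -c "
from workcell import *
print(hand_in())"
```

```text
the job is handed in; nothing more can be done
None
```

The rinse basket is off the hook and standing level on the floor of the cleaner's well, released, with the gripper clear above it. The job was handed in at about 24 s of the 72 s, and no verdict was returned.

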